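# Clip the filter cassette into the bench dust extractor

## Task

Fit the black filter cassette into the seat on top of the grey dust extractor: tilt it, hook its orange tongue under the metal lip, push the sprung bar there well in, but not against its end stop, and swing the other end down until the cassette lies flat, then let the spring slide it back under the red keeper and let go. The plastic is brittle, so feel your way in gently, and leave the other things on the bench alone.

Things in the scene. Friction and masses are not known exactly. Their poses are not given: they have to be found in the camera images.
- cassette: Loose 0.28 kg filter cassette, starts flat on the bench. Origin: centre of underside, x along its 120 length. Orange tongue 80 wide, 6 thick, x=-60 to -40; black base flange 90 wide, 6 thick, x=-40 to 60; on it the body, 84 wide, x=-40 to 48, top at z=18. Blue grip fin 12 thick (x), 60 long (y), at x=y=0, z=18 to 52. Seated, its x axis is the extractor's x.
- toe (a point): Middle of the lower front edge of the orange tongue: (-60, 0, 0) mm in the cassette.
- grip (a point): Grip point on the blue fin, (0, 0, 41) mm in the cassette; the fingers close along the cassette's x over the fin's 12 mm.
- extractor: Fixed grey box 220 (x) x 150 x 50 high; origin: centre of underside. Its flat top (z=50) is the seat floor. The aluminium seat frame on it (lip, bar, rails, keeper as one) is clamped in slots and sits UP TO 12 mm EITHER WAY ALONG x from the nominal figures; no reading shows this shift. It stays put in use below 40 N. Side rails 8 high, inner faces at y=+-48.
- seat_mid (a point): Nominal centre of the seat, on the seat floor, (0, 0, 50) mm in the extractor: the cassette's origin comes here when seated, give or take the 12 mm shift along x.
- lip_nominal (a point): Lower edge of the aluminium retaining lip, nominal: (-52, 0, 60) mm in the extractor. The lip is 108 wide, reaches from here 32 mm to -x, its underside 10 and its top 14 above the seat floor. It shifts with the frame.
- keeper_nominal (a point): Upper tip edge of the red keeper nose at the +x end, nominal: (56, 0, 62) mm in the extractor. Nose 70 wide, underside 8 and top 12 above the floor, overhanging 4 from the stop face (nominal x=60). From stop face to bar at rest is 117, so push the bar in at least 7.5 mm for the 120 cassette to pass the nose; its spring then slides it back about 4 mm to +x, to the stop face.
- toebar (a joint): Orange sprung bar under the lip, 70 wide, 1 to 8 mm above the seat floor, face nominally at x=-57 at rest. Value in m: 0 at rest, grows as pushed to -x, hard stop at 0.012; it must not pass 0.0115; 0.003 when the cassette is seated. Resists with 3 N at once plus 0.6 N per mm: 5 N seated, 10 N at the stop. Cassette-on-seat contact forces, summed, must stay below 40 N (13 seated).
- wrench: loose steel wrench, bystander; origin at its underside's centre
- screwdriver: loose screwdriver, bystander; origin at its underside's centre
- jar: small white jar with a green cap, 52 mm across, bystander; origin at its underside's centre
- beaker: open glass beaker, 90 mm across, bystander; origin at its underside's centre
- firebrick: pale soldering brick 110 x 75 x 35, bystander; origin at its underside's centre
- spare_frame: shallow grey open frame with pale filling 100 x 75 x 22, a spare pre-filter, bystander; origin at its underside's centre
- mandrel_ring: brass ring 44 mm across, bystander; origin at its underside's centre

How it is judged:
On the way:
1. the cassette, still tilted, has its tongue hooked under the lip and is pushing the sprung bar in (value of joint toebar above 0.0015 m and angle between cassette's own z axis and vertical above 0.06 rad and z of toe in the frame of extractor below 0.056 m and x of toe in the frame of extractor below -0.044 m and horizontal distance between cassette and seat_mid below 0.03 m), for 0.1 s.
At the end, for the whole second after the job is handed in: The cassette lies flat (within 0.03 rad) on the seat floor (within 3 mm), tongue under the lip, slid back against the keeper so that the bar stands pushed in by 1.5 to 5 mm, within 16 mm along and 6 mm across of the nominal seat centre and 0.08 rad of its direction, at rest and released (angle between cassette's own z axis and vertical below 0.03 rad and value of joint toebar between 0.0015 and 0.005 m and z of cassette in the frame of extractor between 0.047 and 0.0525 m and x of cassette in the frame of extractor between -0.016 and 0.016 m and y of cassette in the frame of extractor between -0.006 and 0.006 m and x of toe in the frame of extractor below -0.045 m and angle between the x axis of cassette and the x axis of extractor, either way round below 0.08 rad and linear speed of cassette below 0.01 m/s); the robot touches nothing.
It fails at once if the sprung bar is rammed against its end stop (pushed in more than 11.5 mm) (value of joint toebar above 0.0115 m).
It fails at once if the cassette is forced against the extractor with more than 40 N in all (contact force between cassette and extractor above 40 N).
It fails at once if another thing on the bench is moved by more than 20 mm (distance of any of wrench, screwdriver, jar, beaker, firebrick, spare_frame, mandrel_ring from where it was at the start of the episode above 0.02 m).
It also fails if it takes over 54 s, if anything falls off the work surface, if the arm or the gripper's body presses on something with over 40 N, if the wrist force passes 120 N, or if a joint passes its speed limit or range.

## Robot

A 6-joint arm with a two-finger parallel gripper is mounted at the origin on the work surface. World frame = base frame: x ahead of the robot, y to its left, z up, the work surface at z = 0. Lengths are in m, angles in rad, forces in N, time in s.
With the tool pointing down it reaches from about 0.35 to 0.975 m from the base axis. Payload 4.9 kg.
Tool frame: the origin (TCP) lies on the centre line of the jaws, within the pads' length; the fingertips stand ctrl.tcp_to_tips ahead of it and the grasp point (between the pads) lies 3 mm ahead of it (ctrl.tcp_to_tips is the distance from the TCP to the fingertips, in m); z points along the fingers, y is the direction in which the jaws open and shut (so a half turn about z gives the same grasp; the last joint's range is limited). The gripper opens to 85 mm and grips with 20 to 120 N. Pads are 22 mm wide; open, the fingers measure 114 mm over their backs; the gripper's body (76 mm by 85 mm) begins 54 mm behind the grasp point. The pads swing forward as they close: fully open they stand 13 mm farther back than shut.
Start: joints at [1.137, 0.053, 1.613, -0, 1.476, -0.119], TCP at [0.194, 0.594, 0.253] pointing down, gripper open.
Joint ranges: [-3.01, 3.01], [-1.01, 2.22], [0.06, 2.58], [-1.02, 4.17], [0.09, 2.62], [-3.14, 3.14]. Speed limits (rad/s): [2.57, 2.57, 3.14, 3.14, 3.14, 3.14].

## Interface

Orientations are given as a rotation vector (axis times angle).
In Python, from station import ctrl, vision gives the robot as it stands.
- The arm moves only by the tool jog_arm, never from a script. Its argument "deltas" is a list of rows, each a list of 7 numbers: the turn, a rotation vector about the tool's x, y, z in rad, then the shift along the tool's x, y, z in cm, then the opening, from 0 (shut) to 1 (fully open). A call has 1 to 12 rows; each row shifts and turns the commanded pose from where the row before left it, along the tool's axes as they then stand; what a row does not reach is not made up. A row lasts 1/12 s, in which the tool goes at most 41.7 mm and 7.16 degrees, less where a joint would pass 70% of its speed; a pose out of reach is approached as far as the arm can. A call with a gripper value outside its range is refused whole. The fingers move at their own pace and stop on an object; "grip_force" is the grip in N (left out, the last holds). Time passes only in rows, so rows that do not move let the fingers close. It gives the time, the measured TCP pose, the force and the opening at its end, in the units of the state.
- ctrl.get_obs(): the state, without advancing time (a new reading comes with each control period).
- vision.get_image(name): name is "side" or "top" or "wrist"; returns (picture, depth): 420x560x3 uint8, red, green, blue; 420x560 float32, m along the optical axis (not along the pixel's ray), 0 where there is no reading.
- vision.calibration(name): a dict with "fx", "fy", "cx", "cy" (pixels), "rvec" (rotation vector, rad) and "tvec" (3), from world to camera coordinates, as OpenCV has them; the wrist camera has in their place "hand_eye" (4x4, takes a point from camera to tool coordinates, whose origin is the TCP and whose axes are the flange's). Camera axes: x right, y down, z forward; pixel columns grow to the right and rows downward; lengths in m; the calibration is good to about 2 mm. The wrist camera is an equidistant fisheye: a pixel r from the principal point sees the ray r / f radians off the axis. A picture is of the moment at which its call begins: read the wrist's pose just before it. calibration takes no time and is no camera call.
- ctrl.finish_job(): hands the job in, once; it reports no verdict.
The state is a dict: "t": time; "q": joint angles; "dq": joint speeds; "effort": joint torques, N m; "tool_pos": TCP position; "tool_rot": TCP orientation; "contact_force": force on the tool from outside, world axes, zero at the start; "wrist_torque": the same for the moment, N m; "opening": finger opening in m.
Only numpy, scipy, OpenCV 4.12 (cv2) and the standard library are available. Lean on these libraries where they do the work, as an engineer would, in place of code of your own. Each camera call takes 0.05 s, during which the arm holds its last target. There are 200 camera calls.

## Working session

There is one attempt and no reset: what is moved stays moved. The work goes in short steps, Python scripts to look and compute and a tool call to move; the robot and the scene stay as the last step left them, time stands still between calls to the robot, and variables do not carry over. Pictures are saved under pics/ and viewed, about 8 in all and at most 12, crops included, and the job is handed in when it is done.

Besides the shell and the picture viewer there is one more tool, called after "Request:" as a command line: name --pt "numbers of a row" for each row, then --argument value for the rest. jog_arm: Moves the arm, as the interface text tells. Its arguments: {"type":"object","properties":{"deltas":{"type":"array"},"grip_force":{"type":"number"}},"required":["deltas"]}

```bash
ls; mkdir -p pics; cat > h.py <<'E'
import numpy as np, cv2
from scipy.spatial.transform import Rotation as R
from station import ctrl, vision
def snap(n,f):
    im,d=vision.get_image(n); cv2.imwrite(f'pics/{f}.png',im[:,:,::-1]); np.save(f'pics/{f}.npy',d); return im,d
def world(n,d,u,v):
    c=vision.calibration(n); z=d[v,u]
    p=np.array([(u-c['cx'])/c['fx']*z,(v-c['cy'])/c['fy']*z,z])
    return R.from_rotvec(np.ravel(c['rvec'])).as_matrix().T@(p-np.ravel(c['tvec']))
def cloud(n,d):
    c=vision.calibration(n); v,u=np.mgrid[:420,:560]
    P=np.stack([(u-c['cx'])/c['fx']*d,(v-c['cy'])/c['fy']*d,d],-1)-np.ravel(c['tvec'])
    return P@R.from_rotvec(np.ravel(c['rvec'])).as_matrix()
E
python3 - <<'E'
from h import *
print(ctrl.get_obs(), ctrl.tcp_to_tips)
a,_=snap('top','top0'); b,_=snap('side','side0')
for n in('top','side','wrist'): print(vision.calibration(n))
E
```

```text
pics
{'t': 0.0, 'q': array([ 1.13698358e+00,  5.33552604e-02,  1.61429515e+00, -3.45664508e-05,
        1.47600079e+00, -1.19029955e-01]), 'dq': array([-0.00135251, -0.00085355, -0.00106334,  0.00045971, -0.00080407,
        0.00138719]), 'effort': array([ 1.46449594e-03, -3.93670249e+01, -3.70186293e+01,  7.36181300e-05,
        6.58624631e-03,  1.47062991e-05]), 'tool_pos': array([0.19328665, 0.59375148, 0.25206328]), 'tool_rot': array([-0.49233247, -3.10223818,  0.00312503]), 'contact_force': array([-0.2108606 ,  0.77407925,  0.23324317]), 'wrist_torque': array([-0.04403393, -0.04918003,  0.03876139]), 'opening': 0.08530084857435541} 0.022
{'fx': 396.6918271080213, 'fy': 396.6918271080213, 'cx': 278.8571473736175, 'cy': 210.79532251471068, 'rvec': array([ 2.17506727, -2.15147834,  0.1571701 ]), 'tvec': array([-0.00238798,  0.5880977 ,  0.94799919])}
{'fx': 459.29354791366416, 'fy': 459.29354791366416, 'cx': 285.6575054375308, 'cy': 205.29923110046647, 'rvec': array([ 2.18909873, -0.91859754,  0.36852473]), 'tvec': array([-0.38327985,  0.35422824,  1.00446085])}
{'fx': 325.19226210127806, 'fy': 325.19226210127806, 'cx': 284.70999643462017, 'cy': 204.62158135132094, 'hand_eye': array([[-4.64758807e-04, -9.56983040e-01, -2.90143492e-01,
         7.38577762e-02],
       [ 9.99999385e-01, -1.52661702e-04, -1.09829747e-03,
        -5.95112457e-04],
       [ 1.00675825e-03, -2.90143824e-01,  9.56982522e-01,
        -1.19997056e-01],
       [ 0.00000000e+00,  0.00000000e+00,  0.00000000e+00,
         1.00000000e+00]])}
```

View pics/top0.png

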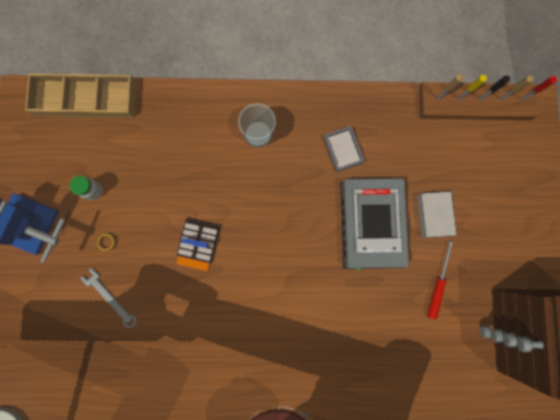

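View pics/side0.png

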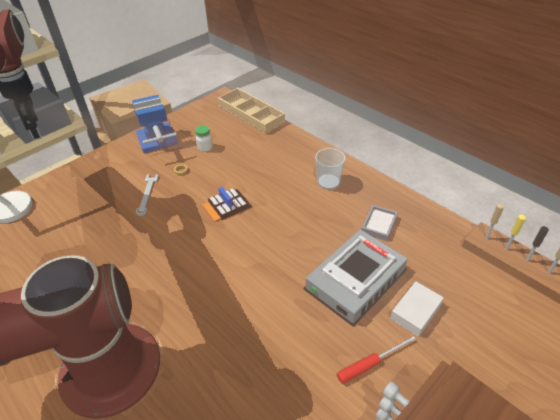

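```bash
python3 - <<'E'
from h import *
im=cv2.imread('pics/top0.png'); d=np.load('pics/top0.npy')
a=cv2.resize(im[170:275,150:235],None,fx=4.7,fy=4.7,interpolation=2); b=cv2.resize(im[170:275,335:417],None,fx=4.7,fy=4.7,interpolation=2)
cv2.imwrite('pics/crop0.png',np.hstack([a,b]))
W=cloud('top',d); hsv=cv2.cvtColor(im,cv2.COLOR_BGR2HSV)
def rect(m,n):
    p=W[m]; r=cv2.minAreaRect((p[:,:2]*1000).astype(np.float32)); print(n,len(p),'med',np.median(p,0).round(4),'rect',r)
box=np.zeros(d.shape,bool); box[165:280,335:417]=1
rect(box&(abs(W[...,2]-.05)<.006),'ext50'); rect(box&(W[...,2]>.03),'ext>30')
H,S,V=cv2.split(hsv)
rect(box&(W[...,2]>.05)&(S>150)&((H<8)|(H>172)),'keeper')
cb=np.zeros(d.shape,bool); cb[205:280,165:235]=1
rect(cb&(W[...,2]>.03),'fin'); rect(cb&(W[...,2]>.011),'body');rect(cb&(W[...,2]>.003),'cass')
rect(cb&(H>105)&(H<130)&(S>120),'blue'); rect(cb&(H>5)&(H<18)&(S>200)&(V>170),'orange')
for n,(u0,u1,v0,v1) in dict(spare=(322,368,122,174),brick=(415,462,186,242),jar=(60,110,170,205)).items():
    bb=np.zeros(d.shape,bool); bb[v0:v1,u0:u1]=1; rect(bb&(W[...,2]>.01)&(~box),n)
E
```

```text
ext50 4295 med [ 0.5666 -0.2309  0.0512] rect ((561.8026123046875, -233.3392791748047), (221.13125610351562, 150.87799072265625), 1.554707646369934)
ext>30 5557 med [ 0.5584 -0.2294  0.0518] rect ((558.8396606445312, -142.98915100097656), (222.1523895263672, 331.6725158691406), 1.5547075271606445)
keeper 85 med [ 0.6364 -0.2427  0.0628] rect ((636.0069580078125, -232.60841369628906), (10.659231185913086, 65.50489807128906), 1.9683090448379517)
fin 145 med [0.5056 0.2054 0.0528] rect ((489.7965087890625, 128.82992553710938), (223.75201416015625, 11.724187850952148), 78.0703353881836)
body 1214 med [0.5096 0.206  0.0196] rect ((499.8620300292969, 133.03099060058594), (236.19834899902344, 98.07130432128906), 77.93145751953125)
cass 2177 med [0.5074 0.2054 0.0171] rect ((511.83642578125, 157.01251220703125), (187.64349365234375, 272.2431640625), 0.6856818795204163)
blue 91 med [0.5057 0.2055 0.0525] rect ((505.3524475097656, 207.3519287109375), (56.32168197631836, 12.318063735961914), 80.97394561767578)
orange 224 med [0.4571 0.2201 0.007 ] rect ((453.722900390625, 139.51345825195312), (237.50997924804688, 27.260488510131836), 87.57850646972656)
spare 1083 med [ 0.7601 -0.1622  0.0158] rect ((627.158447265625, -109.45579528808594), (120.46063995361328, 401.87774658203125), 68.47891235351562)
brick 1462 med [ 0.5847 -0.3901  0.0358] rect ((554.8207397460938, -203.75064086914062), (128.0826416015625, 467.53839111328125), 7.113498687744141)
jar 576 med [0.637  0.4726 0.0735] rect ((567.42578125, 258.6997985839844), (518.5654296875, 51.335845947265625), 71.86360931396484)
```

View pics/crop0.png

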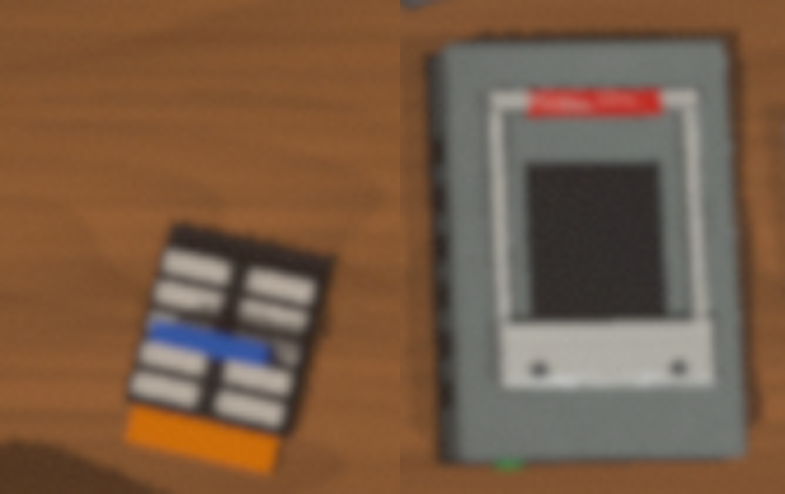

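```bash
cat >> h.py <<'E'
def ray(n,u,v,z):
    c=vision.calibration(n); M=R.from_rotvec(np.ravel(c['rvec'])).as_matrix(); C=-M.T@np.ravel(c['tvec'])
    r=M.T@np.array([(u-c['cx'])/c['fx'],(v-c['cy'])/c['fy'],1]); return C+r*(z-C[2])/r[2]
def wcloud(d,o):
    "fisheye: optical-axis depth -> world"
    c=vision.calibration('wrist'); v,u=np.mgrid[:420,:560]
    x=(u-c['cx'])/c['fx'];y=(v-c['cy'])/c['fy'];r=np.hypot(x,y)+1e-9
    k=np.tan(np.minimum(r,1.5))/r*d
    P=np.stack([x*k,y*k,d],-1)@c['hand_eye'][:3,:3].T+c['hand_eye'][:3,3]
    return P@R.from_rotvec(o['tool_rot']).as_matrix().T+o['tool_pos']
def wray(o,u,v,z):
    c=vision.calibration('wrist'); x=(u-c['cx'])/c['fx'];y=(v-c['cy'])/c['fy'];r=np.hypot(x,y)+1e-9
    M=R.from_rotvec(o['tool_rot']).as_matrix()
    g=M@c['hand_eye'][:3,:3]@np.array([x/r*np.sin(r),y/r*np.sin(r),np.cos(r)])
    C=M@c['hand_eye'][:3,3]+o['tool_pos']; return C+g*(z-C[2])/g[2]
def down(yaw,tilt=0):
    "tool pointing down, tool y at world angle yaw; tilt>0 lowers the -y(tool) side"
    y=np.array([np.cos(yaw),np.sin(yaw),0]); z=np.array([0,0,-1.]); M=np.stack([np.cross(y,z),y,z],1)
    return M@R.from_rotvec([-tilt,0,0]).as_matrix()
def plan(p0,M0,p1,M1,n,op):
    w=R.from_matrix(M0.T@M1).as_rotvec()/n; M=M0.copy(); p=np.array(p0)
    for i in range(n):
        s=M.T@(np.array(p1)-p)/(n-i)*100; s=s.round(2); p=p+M@s/100
        print([*[float(t) for t in w.round(4)],*[float(t) for t in s],op],end=',\n'); M=M@R.from_rotvec(w.round(4)).as_matrix()
E
python3 - <<'E'
from h import *
for a,b,z in[(175,225,.006),(332,258,.006),(127,440,.006),(272,472,.006)]: print(ray('top',150+a/4.7-.4,170+b/4.7-.4,z).round(4))
for a,b,z in[(503,320,.064),(713,320,.064),(527,117,.062),(661,117,.062),(503,384,.064),(713,384,.064)]: print(ray('top',335+(a-400)/4.7-.4,170+b/4.7-.4,z).round(4))
o=ctrl.get_obs(); plan(o['tool_pos'],R.from_rotvec(o['tool_rot']).as_matrix(),[.505,.207,.17],down(-.216),12,1)
E
```

```text
[0.5722 0.2379 0.006 ]
[0.5552 0.1525 0.006 ]
[0.4564 0.2589 0.006 ]
[0.4402 0.1811 0.006 ]
[ 0.5217 -0.183   0.064 ]
[ 0.5229 -0.291   0.064 ]
[ 0.6276 -0.1975  0.062 ]
[ 0.6285 -0.2676  0.062 ]
[ 0.4891 -0.1825  0.064 ]
[ 0.4902 -0.2901  0.064 ]
[-0.0001, 0.0001, 0.1227, -3.47, -2.26, 0.69, 1],
[-0.0001, 0.0001, 0.1227, -3.72, -1.82, 0.69, 1],
[-0.0001, 0.0001, 0.1227, -3.91, -1.35, 0.69, 1],
[-0.0001, 0.0001, 0.1227, -4.05, -0.86, 0.69, 1],
[-0.0001, 0.0001, 0.1227, -4.12, -0.36, 0.68, 1],
[-0.0001, 0.0001, 0.1227, -4.14, 0.15, 0.68, 1],
[-0.0001, 0.0001, 0.1227, -4.09, 0.65, 0.69, 1],
[-0.0001, 0.0001, 0.1227, -3.98, 1.15, 0.68, 1],
[-0.0001, 0.0001, 0.1227, -3.8, 1.63, 0.68, 1],
[-0.0001, 0.0001, 0.1227, -3.58, 2.08, 0.69, 1],
[-0.0001, 0.0001, 0.1227, -3.29, 2.51, 0.68, 1],
[-0.0001, 0.0001, 0.1227, -2.97, 2.88, 0.69, 1],
```

Request:
jog_arm --pt "0 0 0.12 -3.47 -2.26 0.69 1" --pt "0 0 0.12 -3.72 -1.82 0.69 1" --pt "0 0 0.12 -3.91 -1.35 0.69 1" --pt "0 0 0.12 -4.05 -0.86 0.69 1" --pt "0 0 0.12 -4.1 -0.36 0.68 1" --pt "0 0 0.12 -4.1 0.15 0.68 1" --pt "0 0 0.12 -4.09 0.65 0.69 1" --pt "0 0 0.12 -3.98 1.15 0.68 1" --pt "0 0 0.12 -3.8 1.63 0.68 1" --pt "0 0 0.12 -3.58 2.08 0.69 1" --pt "0 0 0.12 -3.29 2.51 0.68 1" --pt "0 0 0.12 -2.97 2.88 0.69 1"

```text
t: 1.1
tool_pos: [0.5093, 0.2131, 0.1708]
tool_rot: [-2.422, -2.0, 0.0]
contact_force: [0.3, -0.4, -0.1]
opening: 0.0854
```

Request:
jog_arm --pt "0 0 0 0 0 0 1" --pt "0 0 0 0 0 0 1"

```text
t: 1.27
tool_pos: [0.5091, 0.213, 0.1704]
tool_rot: [-2.419, -2.003, 0.003]
contact_force: [-0.4, -0.2, 0.0]
opening: 0.0854
```

```bash
python3 - <<'E'
from h import *
o=ctrl.get_obs(); M=R.from_rotvec(o['tool_rot']).as_matrix(); print(o['t'],o['tool_pos'],np.arctan2(M[1,1],M[0,1]),M[:,2],o['contact_force'])
im,d=snap('wrist','w1'); W=wcloud(d,o); H,S,V=cv2.split(cv2.cvtColor(im,cv2.COLOR_RGB2HSV))
def rect(m,n):
    m=m.astype(np.uint8); k,l,s,c=cv2.connectedComponentsWithStats(m); m=l==1+s[1:,4].argmax()
    p=W[m]; print(n,len(p),np.median(p,0).round(4),c[1+s[1:,4].argmax()],cv2.minAreaRect((p[:,:2]*1000).astype(np.float32)))
rect((H>105)&(H<130)&(S>120)&(W[...,2]>.045)&(W[...,2]<.06),'blue top'); rect((H>5)&(H<20)&(S>200)&(V>150)&(W[...,2]<.02),'orange')
E
```

```text
1.2667 [0.50914331 0.2130417  0.17035172] -0.18756512082730428 [-2.19782028e-03 -3.55581098e-04 -9.99997522e-01] [-0.37577803 -0.21148352  0.00397685]
blue top 1107 [0.505  0.2101 0.0514] [280.86178862 210.44263776] ((504.4281005859375, 207.51158142089844), (60.44918441772461, 11.950284957885742), 77.7485580444336)
orange 1 [0.4726 0.2549 0.0049] [236. 153.] ((472.6216125488281, 254.91690063476562), (0.0, 0.0), 0.0)
```

View pics/w1.png

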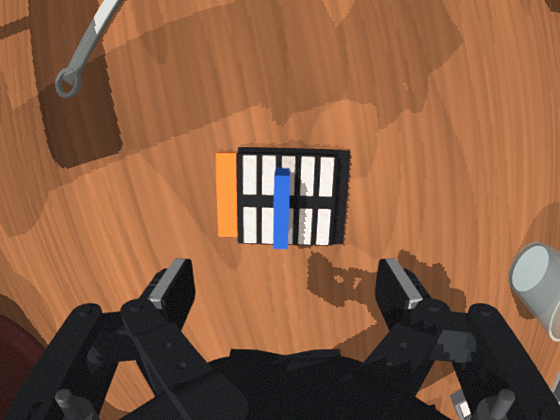

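Request:
jog_arm --pt "0 0 0.013 -0.32 -0.18 2 1" --pt "0 0 0.013 -0.31 -0.17 3 1" --pt "0 0 0 0 0 3 1" --pt "0 0 0 0 0 2.5 1" --pt "0 0 0 0 0 1.4 1" --pt "0 0 0 0 0 0.7 1" --pt "0 0 0 0 0 0 1"

```text
t: 1.9
tool_pos: [0.502, 0.2102, 0.0437]
tool_rot: [-2.438, -1.978, 0.005]
contact_force: [0.0, -0.8, 0.0]
opening: 0.0854
```

Request:
jog_arm --pt "0 0 0 0 0 0 0" --pt "0 0 0 0 0 0 0" --pt "0 0 0 0 0 0 0" --pt "0 0 0 0 0 0 0" --pt "0 0 0 0 0 0 0" --pt "0 0 0 0 0 0 0" --pt "0 0 0 0 0 0 0" --pt "0 0 0 0 0 0 0" --grip_force 60

```text
t: 2.57
tool_pos: [0.5046, 0.2095, 0.0463]
tool_rot: [2.442, 1.976, 0.002]
contact_force: [-1.1, -0.3, 4.4]
opening: 0.011
```

Request:
jog_arm --pt "0 0 0 0 0 -0.5 0" --pt "0 0 0 0 0 -1.5 0" --pt "0 0 0 0 0 -3 0" --pt "0 0 0 0 0 -4 0" --pt "0 0 0 0 0 -4 0" --pt "0 0 0 0 0 -2.4 0" --pt "0 0 0 0 0 0 0"

```text
t: 3.15
tool_pos: [0.5071, 0.2103, 0.2064]
tool_rot: [2.438, 1.973, 0.016]
contact_force: [1.2, 0.3, -3.2]
opening: 0.0107
```

```bash
python3 - <<'E'
from h import *
o=ctrl.get_obs(); M=R.from_rotvec(o['tool_rot']).as_matrix(); print(o['t'],o['tool_pos'],np.arctan2(M[1,1],M[0,1]),M[:,2],o['contact_force'],o['wrist_torque'])
plan(o['tool_pos'],M,[.573,-.303,.20],down(.027),15,0)
E
```

```text
3.15 [0.50710223 0.21025051 0.20642665] -0.20996273231859647 [ 0.01108001  0.00289216 -0.99993443] [ 1.1693292   0.3127742  -3.19278784] [ 0.01009006 -0.10480503  0.01480835]
[0.0007, -0.0003, -0.0158, -3.26, 1.14, 0.04, 0],
[0.0007, -0.0003, -0.0158, -3.27, 1.09, 0.04, 0],
[0.0007, -0.0003, -0.0158, -3.29, 1.04, 0.04, 0],
[0.0007, -0.0003, -0.0158, -3.31, 0.99, 0.04, 0],
[0.0007, -0.0003, -0.0158, -3.32, 0.93, 0.04, 0],
[0.0007, -0.0003, -0.0158, -3.33, 0.88, 0.04, 0],
[0.0007, -0.0003, -0.0158, -3.35, 0.83, 0.04, 0],
[0.0007, -0.0003, -0.0158, -3.36, 0.78, 0.04, 0],
[0.0007, -0.0003, -0.0158, -3.37, 0.72, 0.04, 0],
[0.0007, -0.0003, -0.0158, -3.38, 0.67, 0.04, 0],
[0.0007, -0.0003, -0.0158, -3.4, 0.62, 0.04, 0],
[0.0007, -0.0003, -0.0158, -3.4, 0.56, 0.04, 0],
[0.0007, -0.0003, -0.0158, -3.41, 0.51, 0.04, 0],
[0.0007, -0.0003, -0.0158, -3.42, 0.46, 0.04, 0],
[0.0007, -0.0003, -0.0158, -3.43, 0.4, 0.05, 0],
```

Request:
jog_arm --pt "0 0 -0.016 -1.5 0.7 0 0" --pt "0 0 -0.016 -3.27 1.09 0 0" --pt "0 0 -0.016 -3.29 1.04 0 0" --pt "0 0 -0.016 -3.31 0.99 0 0" --pt "0 0 -0.016 -3.32 0.93 0 0" --pt "0 0 -0.016 -3.33 0.88 0 0" --pt "0 0 -0.016 -3.35 0.83 0 0" --pt "0 0 -0.016 -3.36 0.78 0 0" --pt "0 0 -0.016 -3.37 0.72 0 0" --pt "0 0 -0.016 -3.38 0.67 0 0" --pt "0 0 -0.016 -3.4 0.62 0 0" --pt "0 0 -0.016 -3.4 0.56 0 0"

```text
t: 4.15
tool_pos: [0.5549, -0.184, 0.196]
tool_rot: [-2.237, -2.199, 0.003]
contact_force: [0.7, 0.2, -3.2]
opening: 0.0109
```

Request:
jog_arm --pt "0 0 -0.016 -3.41 0.51 0 0" --pt "0 0 -0.016 -3.42 0.5 0 0" --pt "0 0 -0.016 -3.43 0.4 0 0" --pt "0 0 0 -1.7 0.4 0 0" --pt "0 0 0 0 0 0 0" --pt "0 0 0 0 0 0 0" --pt "0 0 0 0 0 0 0" --pt "0 0 0 0 0 0 0"

```text
t: 4.82
tool_pos: [0.5743, -0.301, 0.1979]
tool_rot: [-2.185, -2.254, 0.0]
contact_force: [-0.7, 0.0, -4.0]
opening: 0.0112
```

```bash
python3 - <<'E'
from h import *
o=ctrl.get_obs(); M=R.from_rotvec(o['tool_rot']).as_matrix(); print(o['t'],o['tool_pos'],np.arctan2(M[1,1],M[0,1]),M[:,2],o['contact_force'],o['wrist_torque'])
im,d=snap('wrist','w2'); W=wcloud(d,o); np.savez('w2.npz',W=W,p=o['tool_pos'],r=o['tool_rot'])
E
```

```text
4.8167 [ 0.57427042 -0.30097476  0.19787796] 0.03102804801313642 [-0.0021553   0.0017834  -0.99999609] [-0.65896386  0.02367596 -4.02910585] [ 0.05007512 -0.00293365  0.01411676]
```

View pics/w2.png

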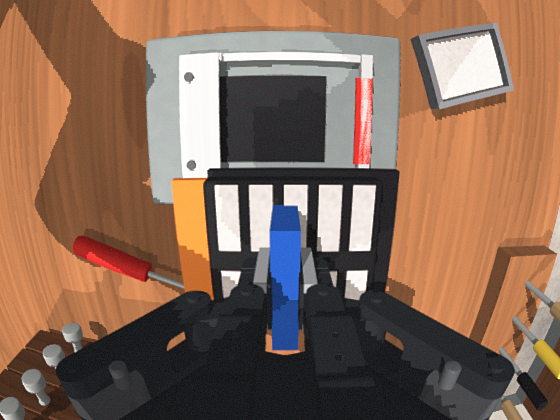

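```bash
python3 - <<'E'
from h import *
z=np.load('w2.npz'); W=z['W']; o=dict(tool_pos=z['p'],tool_rot=z['r']); M=R.from_rotvec(z['r']).as_matrix()
im=cv2.imread('pics/w2.png')
# extractor frame
c,s=np.cos(.027),np.sin(.027); 
def E(p): q=np.array(p)[...,:2]-[.562,-.2333]; return (q@np.array([[c,-s],[s,c]])*1000).round(1), (p[...,2]*1000).round(1)
for n,u,v,h in[('lip t',220.5,70,.064),('lip m',220.5,110,.064),('lip b',220.5,155,.064),('lip back',181,110,.064),('keep t',356.5,85,.062),('keep b',356,155,.062)]:
    print(n,E(wray(o,u,v,h)), 'depth z', W[v,int(u)-4 if 'back' not in n else int(u)+4,2].round(4), W[v,int(u)+4,2].round(4))
X,Z=E(W)
ext=(abs(Z-51)<4); ext[172:]=0; ext[:,:120]=0;ext[:,410:]=0
p=W[ext]; print('ext',cv2.minAreaRect((p[:,:2]*1000).astype(np.float32)))
# rails: profile along y at column 285
print('col 285 rail', [(v,X[v,300].tolist(),float(Z[v,300])) for v in range(30,76,3)])
# held cassette in tool frame
T=lambda q:(((q-z['p'])@M)*1000).round(1)
for v in (190,230,270):
    print('row',v,[(u,T(W[v,u]).tolist()) for u in (170,172,174,176,178,200,390,394,396,398,400,403)])
print('far edge',[(v,T(W[v,330]).tolist()) for v in range(164,190,3)])
print('fin top',[T(W[220,u]).tolist() for u in range(264,306,4)])
print('finend',[T(W[v,285]).tolist() for v in range(198,240,4)])
E
```

```text
lip t (array([-40.2,  37.1]), np.float64(64.0)) depth z 0.0638 0.0497
lip m (array([-40.4,   5.3]), np.float64(64.0)) depth z 0.0635 0.0498
lip b (array([-41.3, -30.6]), np.float64(64.0)) depth z 0.0639 0.0501
lip back (array([-73. ,   6.8]), np.float64(64.0)) depth z 0.0633 0.0633
keep t (array([65.8, 25.9]), np.float64(62.0)) depth z 0.0494 0.0613
keep b (array([ 67.1, -30.3]), np.float64(62.0)) depth z 0.0485 0.0603
ext ((559.543701171875, -219.90188598632812), (219.01527404785156, 118.30558013916016), 1.7735472917556763)
col 285 rail [(30, [24.0, 84.7], -1.3), (33, [21.8, 69.5], 49.0), (36, [21.9, 67.1], 48.1), (39, [21.8, 64.1], 50.0), (42, [21.8, 61.4], 50.4), (45, [21.8, 59.0], 49.4), (48, [21.8, 56.3], 50.1), (51, [21.8, 53.7], 50.3), (54, [21.5, 49.8], 58.1), (57, [21.5, 47.6], 56.8), (60, [21.6, 45.2], 55.7), (63, [21.8, 43.6], 50.2), (66, [21.9, 41.3], 48.7), (69, [21.9, 38.6], 49.6), (72, [21.9, 36.2], 48.8), (75, [21.8, 33.5], 50.6)]
row 190 [(170, [5.4, -102.0, 148.1]), (172, [32.3, -60.5, 41.9]), (174, [32.5, -59.1, 41.2]), (176, [32.6, -57.8, 40.7]), (178, [32.6, -56.
[... 955 characters left out ...]
]
far edge [(164, [27.4, 37.8, 148.3]), (167, [24.8, 37.9, 148.4]), (170, [42.6, 22.8, 41.6]), (173, [41.0, 22.8, 41.5]), (176, [40.3, 22.3, 37.5]), (179, [40.2, 21.4, 30.8]), (182, [39.2, 21.2, 29.1]), (185, [38.1, 21.0, 27.6]), (188, [36.7, 21.0, 27.1])]
fin top [[20.4, -10.3, 28.4], [20.6, -8.3, 27.8], [27.7, -5.5, 7.9], [28.0, -3.8, 7.1], [27.8, -2.2, 7.6], [28.2, -0.5, 6.6], [28.2, 1.1, 6.6], [28.1, 2.8, 6.8], [28.2, 4.5, 6.6], [20.8, 7.1, 27.3], [20.5, 9.1, 28.3]]
finend [[31.9, -0.1, 27.0], [29.8, -0.1, 27.5], [27.9, -0.1, 27.2], [28.2, -0.1, 20.2], [28.1, -0.1, 14.7], [28.0, -0.1, 9.6], [28.0, -0.1, 4.8], [28.1, -0.1, -0.2], [28.2, -0.1, -4.7], [26.7, -0.1, -5.2], [25.1, -0.1, -5.1]]
```

```bash
cat >> h.py <<'E'
YAW=.029; EX=np.array([.562,-.2356,0]); CT=np.array([-2,-.2,46.7])/1000; TOE=np.array([-2,-60.2,46.7])/1000
RE=R.from_euler('z',YAW).as_matrix()
def tcp(toe_mm,tilt):  # toe in (corrected) extractor frame, mm
    M=down(YAW,tilt); return EX+RE@(np.array(toe_mm)/1000)-M@TOE, M
def state():
    o=ctrl.get_obs(); M=R.from_rotvec(o['tool_rot']).as_matrix(); f=lambda t:(RE.T@(o['tool_pos']+M@t-EX)*1000).round(1)
    y=RE.T@M[:,1]; print('t',o['t'],'toe',f(TOE),'cas',f(CT),'tilt',round(np.arcsin(y[2]),3),'yaw',round(np.arctan2(y[1],y[0]),3),'roll',round((RE.T@M[:,0])[2],3),'F',(RE.T@o['contact_force']).round(1),'tau',o['wrist_torque'].round(2)); return o,M
E
python3 - <<'E'
from h import *
o,M=state(); p1,M1=tcp([-30,0,75],.13); print(p1); plan(o['tool_pos'],M,p1,M1,8,0)
E
```

```text
t 4.8667 toe [-49.7 -67.9 151.8] cas [ 10.3 -67.7 151.7] tilt -0.001 yaw 0.002 roll 0.001 F [-0.   0.1 -3.4] tau [-0.01 -0.02  0.03]
[ 0.58557018 -0.23291543  0.12910992]
[-0.0164, -0.0002, 0.0003, 0.85, 0.17, 0.87, 0],
[-0.0164, -0.0002, 0.0003, 0.85, 0.15, 0.87, 0],
[-0.0164, -0.0002, 0.0003, 0.84, 0.14, 0.87, 0],
[-0.0164, -0.0002, 0.0003, 0.85, 0.12, 0.87, 0],
[-0.0164, -0.0002, 0.0003, 0.85, 0.11, 0.88, 0],
[-0.0164, -0.0002, 0.0003, 0.84, 0.09, 0.88, 0],
[-0.0164, -0.0002, 0.0003, 0.85, 0.08, 0.88, 0],
[-0.0164, -0.0002, 0.0003, 0.84, 0.06, 0.87, 0],
```

Request:
jog_arm --pt "-0.0164 0 0 0.85 0.17 0.87 0" --pt "-0.0164 0 0 0.85 0.15 0.87 0" --pt "-0.0164 0 0 0.84 0.14 0.87 0" --pt "-0.0164 0 0 0.85 0.12 0.87 0" --pt "-0.0164 0 0 0.85 0.11 0.88 0" --pt "-0.0164 0 0 0.84 0.09 0.88 0" --pt "-0.0164 0 0 0.85 0.08 0.88 0" --pt "-0.0164 0 0 0.84 0.06 0.87 0" --pt "0 0 0 0 0 0 0" --pt "0 0 0 0 0 0 0" --pt "0 0 0 0 0 0 0"

```text
t: 5.78
tool_pos: [0.5863, -0.2344, 0.131]
tool_rot: [2.12, 2.187, 0.143]
contact_force: [-0.5, -0.0, -2.6]
opening: 0.011
```

```bash
python3 - <<'E'
from h import *
o,M=state(); im,d=snap('wrist','w3'); np.savez('w3.npz',W=wcloud(d,o),p=o['tool_pos'],r=o['tool_rot'])
cv2.imwrite('pics/w3c.png',cv2.resize(im[100:340,130:450,::-1],None,fx=2.4,fy=2.4,interpolation=2))
E
```

```text
t 5.7833 toe [-29.2  -1.6  76.8] cas [30.3 -1.5 84.6] tilt 0.132 yaw 0.002 roll -0.001 F [-0.5 -0.  -2.6] tau [ 0.03  0.12 -0.02]
```

View pics/w3c.png

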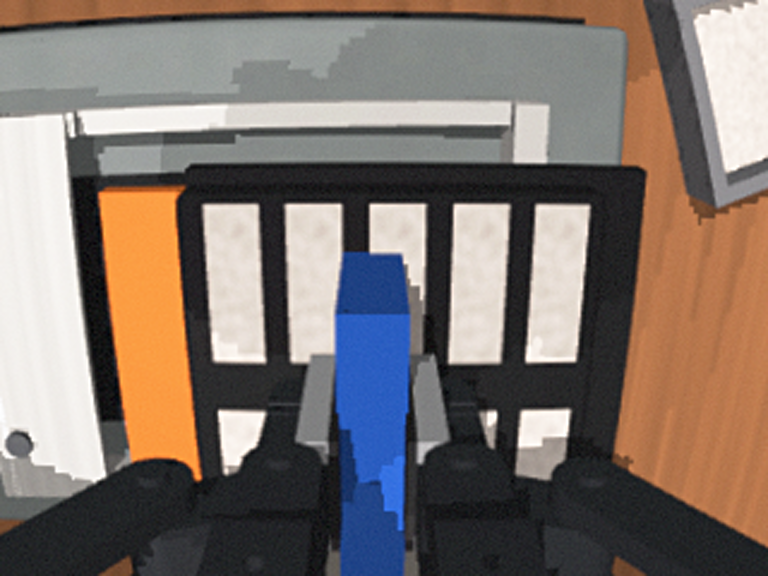

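```bash
python3 - <<'E'
from h import *
z=np.load('w3.npz'); W=z['W']; o=dict(tool_pos=z['p'],tool_rot=z['r']); M=R.from_rotvec(z['r']).as_matrix()
g=lambda p:(RE.T@(p-EX)*1000).round(1)
P=lambda a,b:(130+a/2.4-.3,100+b/2.4-.3)
for n,a,b,h in[('rail in',150,136,.058),('rail in',300,130,.058),('rail in',480,126,.058),('rail out',150,110,.058),('rail out',480,102,.058),('ext far',100,25,.05),('ext far',580,26,.05),('lip',72,150,.064),('lip',88,300,.064),('lip',103,460,.064)]:
    u,v=P(a,b); print(n,g(wray(o,u,v,h)), W[round(v),round(u),2].round(4))
T=lambda q:(((q-z['p'])@M)*1000).round(1)
for a,b in[(300,168),(300,172),(560,172),(130,190),(130,196),(102,195),(108,195),(112,260),(118,260),(640,200),(634,200)]:
    u,v=P(a,b); print('cas',a,b,T(W[round(v),round(u)]),g(W[round(v),round(u)]))
E
```

```text
rail in [-21.6  47.   58. ] 0.0502
rail in [15.7 47.1 58. ] 0.0492
rail in [61.5 47.5 58. ] 0.0504
rail out [-21.3  53.4  58. ] 0.0569
rail out [61.3 53.7 58. ] 0.0576
ext far [-34.7  75.1  50. ] 0.0454
ext far [91.4 74.1 50. ] 0.0474
lip [-40.4  45.4  64. ] 0.0507
lip [-40.1   6.8  64. ] 0.0508
lip [-42.5 -40.9  64. ] 0.0638
cas 300 168 [ 42.7 -15.2  40.6] [14.5 43.2 88.6]
cas 300 172 [ 42.  -15.3  41.3] [14.5 42.5 87.9]
cas 560 172 [42.7 39.5 39.4] [68.6 43.3 97.1]
cas 130 190 [ 38.3 -53.1  41.5] [-22.9  38.7  82.8]
cas 130 196 [ 37.3 -53.   41. ] [-22.9  37.7  83.3]
cas 102 195 [ 37.6 -59.5  40.2] [-29.4  38.   83.3]
cas 108 195 [ 37.3 -58.2  41.1] [-27.9  37.7  82.5]
cas 112 260 [ 22.7 -58.7  40.4] [-28.6  23.1  83.2]
cas 118 260 [ 22.7 -57.   40.4] [-26.9  23.1  83.4]
cas 640 200 [36.1 58.8 41.6] [88.  36.7 97.4]
cas 634 200 [36.4 57.2 40.4] [86.3 37.  98.4]
```

Request:
jog_arm --pt "0 0 0 0.05 -0.06 0.45 0" --pt "0 0 0 0.05 -0.06 0.46 0" --pt "0 0 0 0.02 -0.06 0.46 0" --pt "0 0 0 0 -0.06 0.46 0" --pt "0 0 0 0 -0.04 0.3 0" --pt "0 0 0 0 -0.02 0.15 0" --pt "0 0 0 0 0 0 0" --pt "0 0 0 0 0 0 0"

```text
t: 6.5
tool_pos: [0.586, -0.2332, 0.1071]
tool_rot: [2.122, 2.187, 0.144]
contact_force: [0.3, 0.3, -2.8]
opening: 0.0112
```

```bash
python3 -c "
from h import *
state()"
```

```text
t 6.5 toe [-29.5  -0.4  52.9] cas [30.  -0.3 60.8] tilt 0.131 yaw 0.001 roll 0.0 F [ 0.3  0.3 -2.8] tau [0.01 0.1  0.04]
```

Request:
jog_arm --pt "0 0 0 0 -0.01 0.08 0" --pt "0 0 0 0 -0.01 0.08 0" --pt "0 0 0 0 -0.01 0.08 0" --pt "0 0 0 0 0 0 0"

```text
t: 6.83
tool_pos: [0.586, -0.2332, 0.1047]
tool_rot: [2.122, 2.187, 0.144]
contact_force: [-0.3, -0.7, -3.3]
opening: 0.0112
```

Request:
jog_arm --pt "0 0 0 0 0 0.05 0" --pt "0 0 0 0 -0.01 0.05 0" --pt "0 0 0 0 0 0 0" --pt "0 0 0 0 0 0 0"

```text
t: 7.17
tool_pos: [0.5861, -0.2332, 0.1038]
tool_rot: [2.122, 2.187, 0.144]
contact_force: [-0.1, 0.5, -3.9]
opening: 0.011
```

```bash
python3 -c "
from h import *
state()"
```

```text
t 7.1667 toe [-29.5  -0.4  49.6] cas [30.  -0.3 57.4] tilt 0.131 yaw 0.001 roll -0.0 F [-0.1  0.5 -3.9] tau [0.07 0.11 0.02]
```

Not in contact yet; continue feeling down.

Request:
jog_arm --pt "0 0 0 0 0 0.04 0" --pt "0 0 0 0 -0.01 0.04 0" --pt "0 0 0 0 0 0 0" --pt "0 0 0 0 0 0 0"

```text
t: 7.5
tool_pos: [0.5863, -0.2332, 0.1035]
tool_rot: [2.122, 2.186, 0.144]
contact_force: [-1.4, 1.1, 0.0]
opening: 0.011
```

Request:
jog_arm --pt "0 0 0 0 0 0.05 0" --pt "0 0 0 0 -0.01 0.05 0" --pt "0 0 0 0 0 0 0" --pt "0 0 0 0 0 0 0"

```text
t: 7.83
tool_pos: [0.5864, -0.2333, 0.1033]
tool_rot: [2.122, 2.186, 0.144]
contact_force: [-2.7, 2.4, 6.0]
opening: 0.011
```

```bash
python3 -c "
from h import *
state()"
```

```text
t 7.8333 toe [-29.1  -0.5  49.2] cas [30.4 -0.4 57. ] tilt 0.131 yaw 0.001 roll -0.0 F [-2.6  2.5  6. ] tau [0.4  0.92 0.03]
```

Request:
jog_arm --pt "0 0 0 0 0.01 -0.11 0" --pt "0 0 0 0 -0.2 -0.026 0" --pt "0 0 0 0 -0.2 -0.026 0" --pt "0 0 0 0 -0.2 -0.026 0" --pt "0 0 0 0 -0.2 -0.026 0" --pt "0 0 0 0 -0.2 -0.026 0" --pt "0 0 0 0 -0.2 -0.026 0" --pt "0 0 0 0 0 0 0" --pt "0 0 0 0 0 0 0"

```text
t: 8.58
tool_pos: [0.574, -0.2338, 0.1034]
tool_rot: [2.122, 2.186, 0.143]
contact_force: [0.6, -0.5, 2.9]
opening: 0.0109
```

```bash
python3 -c "
from h import *
state()"
```

```text
t 8.5833 toe [-41.5  -0.6  49.2] cas [18.  -0.6 57.1] tilt 0.131 yaw 0.001 roll -0.001 F [ 0.6 -0.5  2.9] tau [-0.03  0.08 -0.02]
```

Request:
jog_arm --pt "0 0 0 0 0 -0.04 0" --pt "0 0 0 0 -0.1 -0.013 0" --pt "0 0 0 0 -0.1 -0.013 0" --pt "0 0 0 0 -0.1 -0.013 0" --pt "0 0 0 0 0 0 0" --pt "0 0 0 0 0 0 0"

```text
t: 9.08
tool_pos: [0.5709, -0.2336, 0.1035]
tool_rot: [2.122, 2.187, 0.144]
contact_force: [1.7, -0.6, 2.1]
opening: 0.0111
```

Request:
jog_arm --pt "0 0 0 0 -0.1 -0.013 0" --pt "0 0 0 0 -0.1 -0.013 0" --pt "0 0 0 0 0 0 0" --pt "0 0 0 0 0 0 0"

```text
t: 9.42
tool_pos: [0.569, -0.2337, 0.1035]
tool_rot: [2.122, 2.186, 0.144]
contact_force: [3.4, 0.2, 1.4]
opening: 0.0112
```

```bash
python3 -c "
from h import *
state()"
```

```text
t 9.4167 toe [-46.5  -0.4  49.3] cas [13.  -0.3 57.2] tilt 0.132 yaw 0.001 roll -0.0 F [3.4 0.1 1.4] tau [-0.03 -0.32 -0.06]
```

Request:
jog_arm --pt "0 0 0 0 0 -0.04 0" --pt "0 0 0 0 0 0 0" --pt "0 0 0 0 0 0 0"

```text
t: 9.67
tool_pos: [0.5689, -0.2337, 0.1037]
tool_rot: [2.122, 2.186, 0.144]
contact_force: [3.6, -0.4, -1.1]
opening: 0.0111
```

Request:
jog_arm --pt "0 0 0 0 -0.1 -0.013 0" --pt "0 0 0 0 0 0 0" --pt "0 0 0 0 0 0 0"

```text
t: 9.92
tool_pos: [0.568, -0.2338, 0.1037]
tool_rot: [2.122, 2.186, 0.144]
contact_force: [5.1, -1.1, -1.1]
opening: 0.0109
```

Request:
jog_arm --pt "0 0 0 0 -0.1 -0.013 0" --pt "0 0 0 0 0 0 0" --pt "0 0 0 0 0 0 0"

```text
t: 10.17
tool_pos: [0.567, -0.2338, 0.1037]
tool_rot: [2.122, 2.186, 0.144]
contact_force: [5.3, 0.2, -0.7]
opening: 0.0116
```

```bash
python3 -c "
from h import *
state()"
```

```text
t 10.1667 toe [-48.4  -0.4  49.5] cas [11.  -0.3 57.4] tilt 0.132 yaw 0.001 roll -0.0 F [ 5.3  0.  -0.7] tau [-0.03 -0.81 -0.08]
```

Request:
jog_arm --pt "0 0 0 0 -0.1 -0.013 0" --pt "0 0 0 0 -0.1 -0.013 0" --pt "0 0 0 0 -0.1 -0.013 0" --pt "0 0 0 0 -0.1 -0.013 0" --pt "0 0 0 0 0 0 0" --pt "0 0 0 0 0 0 0"

```text
t: 10.67
tool_pos: [0.5635, -0.2339, 0.104]
tool_rot: [2.121, 2.185, 0.146]
contact_force: [7.1, -0.5, -1.2]
opening: 0.0111
```

Request:
jog_arm --pt "0 0 0 0 -0.1 -0.013 0" --pt "0 0 0 0 -0.1 -0.013 0" --pt "0 0 0 0 0 0 0" --pt "0 0 0 0 0 0 0"

```text
t: 11.0
tool_pos: [0.5618, -0.234, 0.104]
tool_rot: [2.121, 2.184, 0.147]
contact_force: [8.0, -0.6, -2.2]
opening: 0.0108
```

```bash
python3 -c "
from h import *
o,M=state()
im,d=snap('wrist','w4'); np.savez('w4.npz',W=wcloud(d,o),p=o['tool_pos'],r=o['tool_rot'])
cv2.imwrite('pics/w4c.png',cv2.resize(im[100:340,130:450,::-1],None,fx=2.4,fy=2.4,interpolation=2))"
```

```text
t 11.0 toe [-53.6  -0.4  49.7] cas [ 5.9 -0.4 57.7] tilt 0.134 yaw 0.0 roll -0.0 F [ 8.  -0.9 -2.2] tau [-0.03 -1.27 -0.07]
```

View pics/w4c.png

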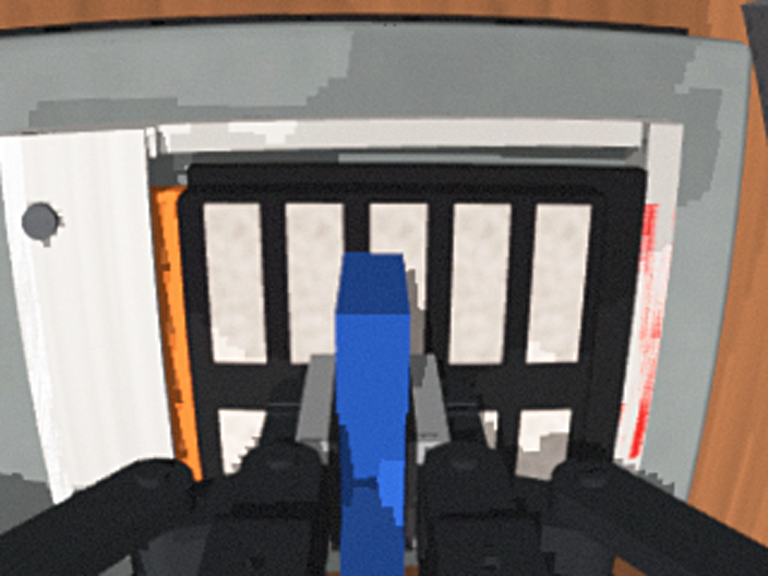

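```bash
python3 -c "
from h import *
o,M=state()
t0=o['tool_pos']+M@TOE; tl=(RE.T@(t0-EX)*1000)
p1,M1=tcp([-54.9,tl[1],49.7],.134); plan(o['tool_pos'],M,p1,M1,2,0); print()
p,Mm=p1,M1
for k in range(10):
    t=.134-.012*(k+1); q,N=tcp([-54.9,tl[1],49.7-.03*(k+1)],t); plan(p,Mm,q,N,1,0); p,Mm=q,N
"
```

```text
t 11.05 toe [-53.6  -0.4  49.7] cas [ 5.9 -0.4 57.8] tilt 0.134 yaw 0.0 roll -0.0 F [ 7.4 -1.1 -2.6] tau [-0.04 -1.38 -0.07]
[0.0002, 0.0001, 0.0002, -0.0, -0.06, -0.01, 0],
[0.0002, 0.0001, 0.0002, -0.0, -0.07, -0.0, 0],

[0.012, -0.0, 0.0, -0.0, 0.06, 0.08, 0],
[0.012, -0.0, -0.0, 0.0, 0.06, 0.08, 0],
[0.012, 0.0, 0.0, -0.0, 0.06, 0.08, 0],
[0.012, -0.0, -0.0, 0.0, 0.06, 0.08, 0],
[0.012, 0.0, 0.0, -0.0, 0.06, 0.08, 0],
[0.012, 0.0, -0.0, 0.0, 0.06, 0.08, 0],
[0.012, -0.0, -0.0, -0.0, 0.06, 0.08, 0],
[0.012, -0.0, 0.0, 0.0, 0.06, 0.08, 0],
[0.012, 0.0, -0.0, -0.0, 0.06, 0.08, 0],
[0.012, -0.0, 0.0, 0.0, 0.06, 0.08, 0],
```

Request:
jog_arm --pt "0 0 0 0 -0.07 -0.01 0" --pt "0 0 0 0 -0.07 -0.01 0" --pt "0 0 0 0 0 0 0" --pt "0 0 0 0 0 0 0"

```text
t: 11.38
tool_pos: [0.5606, -0.234, 0.1041]
tool_rot: [2.12, 2.184, 0.147]
contact_force: [8.6, -0.6, -2.5]
opening: 0.0111
```

Request:
jog_arm --pt "0.012 0 0 0 0.056 0.075 0" --pt "0.012 0 0 0 0.056 0.075 0" --pt "0.012 0 0 0 0.056 0.075 0" --pt "0 0 0 0 0 0 0" --pt "0 0 0 0 0 0 0"

```text
t: 11.8
tool_pos: [0.5625, -0.2339, 0.102]
tool_rot: [2.139, 2.204, 0.108]
contact_force: [7.7, -0.1, -2.2]
opening: 0.011
```

```bash
python3 -c "
from h import *
o,M=state()"
```

```text
t 11.8 toe [-54.8  -0.4  49.6] cas [ 4.9 -0.4 55.5] tilt 0.098 yaw 0.001 roll -0.0 F [ 7.7 -0.3 -2.2] tau [-0.05 -1.37 -0.04]
```

Request:
jog_arm --pt "0.012 0 0 0 0.04 0.075 0" --pt "0.012 0 0 0 0.04 0.075 0" --pt "0.012 0 0 0 0.05 0.073 0" --pt "0 0 0 0 0 0 0"

```text
t: 12.13
tool_pos: [0.5643, -0.2339, 0.1]
tool_rot: [2.157, 2.222, 0.069]
contact_force: [7.2, -0.2, -2.0]
opening: 0.0109
```

Request:
jog_arm --pt "0.012 0 0 0 0.056 0.073 0" --pt "0.012 0 0 0 0.056 0.073 0" --pt "0.012 0 0 0 0.056 0.073 0" --pt "0 0 0 0 0 0 0" --pt "0 0 0 0 0 0 0"

```text
t: 12.55
tool_pos: [0.566, -0.2339, 0.098]
tool_rot: [2.175, 2.24, 0.03]
contact_force: [7.9, 0.1, -1.8]
opening: 0.0109
```

```bash
python3 -c "
from h import *
o,M=state()"
```

```text
t 12.55 toe [-54.8  -0.5  49.7] cas [ 5.1 -0.4 51.3] tilt 0.027 yaw 0.001 roll -0.001 F [ 7.9 -0.2 -1.8] tau [ 0.02 -1.43 -0.11]
```

Request:
jog_arm --pt "0.012 0 0 0 0.056 0.075 0" --pt "0.012 0 0 0 0.056 0.075 0" --pt "0.006 0 0 0 0.028 0.05 0" --pt "0 0 0 0 0 0 0" --pt "0 0 0 0 0 0 0"

```text
t: 12.97
tool_pos: [0.5673, -0.2339, 0.0963]
tool_rot: [-2.187, -2.253, 0.004]
contact_force: [7.2, -0.2, 0.4]
opening: 0.0113
```

```bash
python3 -c "
from h import *
o,M=state()"
```

```text
t 12.9667 toe [-55.   -0.5  49.8] cas [ 5.  -0.4 49.6] tilt -0.003 yaw 0.001 roll -0.0 F [ 7.2 -0.4  0.4] tau [ 0.14 -1.26 -0.11]
```

Request:
jog_arm --pt "0 0 0 0 0.1 0 0" --pt "0 0 0 0 0.1 0 0" --pt "0 0 0 0 0.1 0 0" --pt "0 0 0 0 0.1 0 0" --pt "0 0 0 0 0 0 0" --pt "0 0 0 0 0 0 0"

```text
t: 13.47
tool_pos: [0.5702, -0.2338, 0.0963]
tool_rot: [-2.185, -2.251, 0.007]
contact_force: [1.4, 1.3, 5.5]
opening: 0.0112
```

Request:
jog_arm --pt "0 0 0 0 0.1 0 0" --pt "0 0 0 0 0 0 0" --pt "0 0 0 0 0 0 0"

```text
t: 13.72
tool_pos: [0.571, -0.2338, 0.0963]
tool_rot: [-2.185, -2.251, 0.008]
contact_force: [1.2, 0.6, 5.8]
opening: 0.0109
```

Request:
jog_arm --pt "0 0 0 0 0.07 0 0" --pt "0 0 0 0 0 0 0" --pt "0 0 0 0 0 0 0"

```text
t: 13.97
tool_pos: [0.5716, -0.2338, 0.0963]
tool_rot: [-2.185, -2.251, 0.008]
contact_force: [-0.4, 0.8, 6.4]
opening: 0.0108
```

```bash
python3 -c "
from h import *
o,M=state()"
```

```text
t 13.9667 toe [-50.9  -0.5  50. ] cas [ 9.1 -0.5 49.6] tilt -0.007 yaw 0.001 roll -0.0 F [-0.4  0.8  6.4] tau [ 0.13 -0.47 -0.15]
```

Request:
jog_arm --pt "-0.006 0 0 0 0 -0.06 0" --pt "0 0 0 0 0 0 0" --pt "0 0 0 0 0 0 0"

```text
t: 14.22
tool_pos: [0.5716, -0.2338, 0.0963]
tool_rot: [-2.188, -2.254, 0.001]
contact_force: [2.3, -0.3, 3.9]
opening: 0.0109
```

Request:
jog_arm --pt "0 0 0 0 0.1 0 0" --pt "0 0 0 0 0 0 0" --pt "0 0 0 0 0 0 0"

```text
t: 14.47
tool_pos: [0.5717, -0.2338, 0.0963]
tool_rot: [-2.186, -2.253, 0.004]
contact_force: [-2.7, 0.4, 6.5]
opening: 0.0112
```

Request:
jog_arm --pt "0 0 0 0 0.1 0 0" --pt "0 0 0 0 0 0 0" --pt "0 0 0 0 0 0 0"

```text
t: 14.72
tool_pos: [0.5718, -0.2338, 0.0963]
tool_rot: [-2.185, -2.251, 0.007]
contact_force: [-7.4, 0.0, 8.5]
opening: 0.0113
```

```bash
python3 -c "
from h import *
o,M=state()"
```

```text
t 14.7167 toe [-50.6  -0.5  50. ] cas [ 9.4 -0.4 49.6] tilt -0.006 yaw 0.001 roll 0.0 F [-7.4  0.2  8.5] tau [ 0.    0.61 -0.2 ]
```

Request:
jog_arm --pt "0 0 0 0 -0.12 -0.03 0" --pt "0 0 0 0 0 0 0" --pt "0 0 0 0 0 0 0"

```text
t: 14.97
tool_pos: [0.5717, -0.2338, 0.0963]
tool_rot: [-2.187, -2.253, 0.003]
contact_force: [-2.5, -1.1, 4.9]
opening: 0.011
```

```bash
python3 -c "
from h import *
o,M=state()
im,d=snap('wrist','w5'); np.savez('w5.npz',W=wcloud(d,o),p=o['tool_pos'],r=o['tool_rot'])
cv2.imwrite('pics/w5c.png',cv2.resize(im[100:340,130:450,::-1],None,fx=2.4,fy=2.4,interpolation=2))"
```

```text
t 14.9667 toe [-50.5  -0.5  49.8] cas [ 9.5 -0.5 49.6] tilt -0.003 yaw 0.001 roll -0.0 F [-2.5 -1.   4.9] tau [-0.11  0.14 -0.16]
```

View pics/w5c.png

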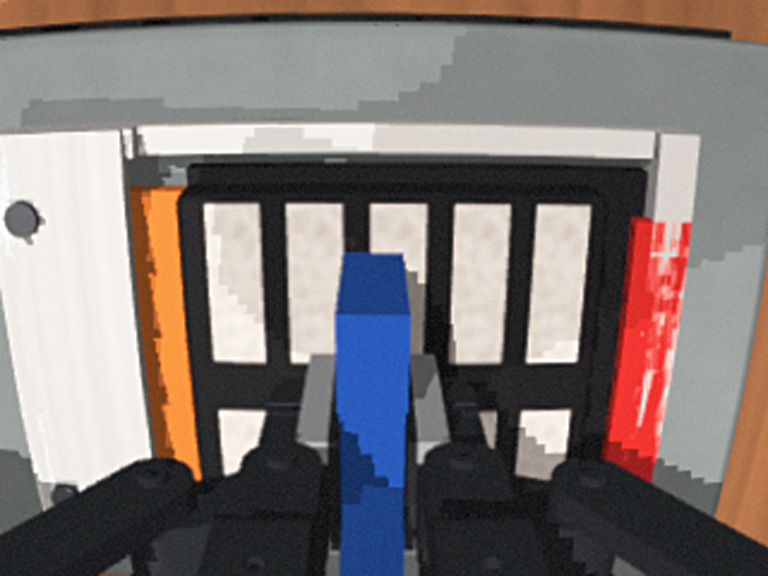

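Request:
jog_arm --pt "0 0 0 0 -0.04 -0.05 0" --pt "0 0 0 0 0 0 0" --pt "0 0 0 0 0 0 0.15" --pt "0 0 0 0 0 0 0.3" --pt "0 0 0 0 0 0 0.4" --pt "0 0 0 0 0 0 0.4" --pt "0 0 0 0 0 0 0.4" --pt "0 0 0 0 0 0 0.4"

```text
t: 15.68
tool_pos: [0.572, -0.2334, 0.0968]
tool_rot: [-2.187, -2.254, 0.001]
contact_force: [0.1, -0.4, 0.5]
opening: 0.0336
```

Request:
jog_arm --pt "0 0 0 0 0 -0.3 0.4" --pt "0 0 0 0 0 -1 0.4" --pt "0 0 0 0 0 -2 0.4" --pt "0 0 0 0 0 -3 0.4" --pt "0 0 0 0 0 -3 0.4" --pt "0 0 0 0 0 -2 0.4" --pt "0 0 0 0 0 0 0.4" --pt "0 0 0 0 0 0 0.4"

```text
t: 16.35
tool_pos: [0.5732, -0.2342, 0.2129]
tool_rot: [2.185, 2.252, 0.001]
contact_force: [0.1, -0.3, 0.1]
opening: 0.0343
```

```bash
python3 -c "
from h import *
o,M=state(); print(o['opening'])
im,d=snap('wrist','w6'); W=wcloud(d,o); np.save('w6W.npy',W)
cv2.imwrite('pics/w6c.png',cv2.resize(im[80:320,130:450,::-1],None,fx=2.4,fy=2.4,interpolation=2))
H,S,V=cv2.split(cv2.cvtColor(im,cv2.COLOR_RGB2HSV)); m=(H>105)&(H<130)&(S>120)&(W[...,2]>.09)
p=W[m]; print('fin top',len(p),np.median(p[:,2]),cv2.minAreaRect((p[:,:2]*1000).astype(np.float32)))
"
```

```text
t 16.35 toe [-48.8  -1.1 166. ] cas [ 11.2  -1.  166.2] tilt 0.003 yaw 0.001 roll -0.002 F [ 0.1 -0.3  0.1] tau [-0.01 -0.02  0.04]
0.03425218131684591
fin top 1324 0.10149259713435521 ((558.66455078125, -225.02639770507812), (87.91059875488281, 97.09944152832031), 31.83172607421875)
```

View pics/w6c.png

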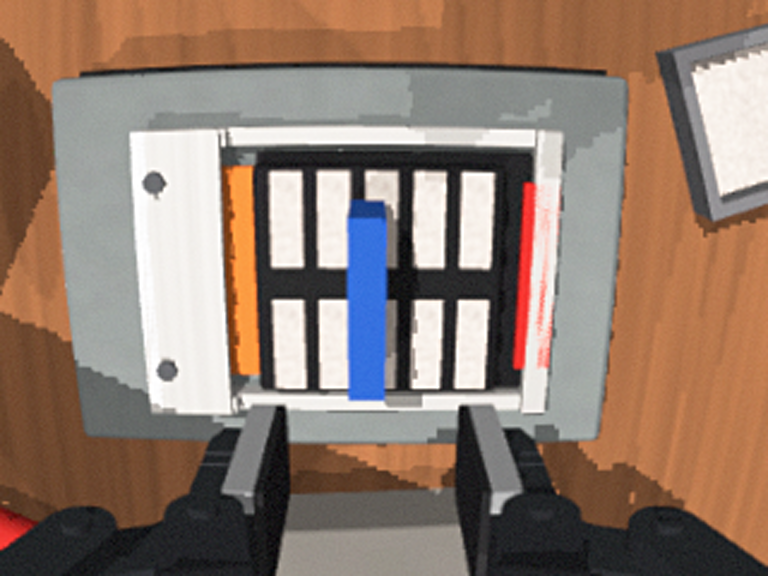

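```bash
python3 -c "
from h import *
W=np.load('w6W.npy'); im=cv2.imread('pics/w6.png'); g=lambda a,b:(round(130+a/2.4),round(80+b/2.4))
for n,a,b in[('tongue',244,250),('body-',275,200),('body-',275,350),('body+',480,200),('body+',478,350),('fin',368,300),('lip edge',215,260),('keeper',529,270)]:
    u,v=g(a,b); p=np.median(W[v-2:v+3,u-2:u+3].reshape(-1,3),0); print(n,(RE.T@(p-EX)*1000).round(1))
ctrl.finish_job(); print(ctrl.get_obs()['t'])
"
```

```text
tongue [-35.1   9.   55.4]
body- [-21.4  29.6  68.2]
body- [-23.2 -26.2  68.1]
body+ [48.9 29.7 68.1]
body+ [ 50.1 -26.1  68.4]
fin [ 10.1   3.5 101.3]
lip edge [-44.4   7.2  63.6]
keeper [68.5  2.9 61.2]
the job is handed in; nothing more can be done
the job is handed in; nothing more can be done
```

The filter cassette is seated in the extractor, released, and the job was handed in at about 16.4 s of the 54 s allowed.

**What I did:**
- I gripped the fin, tilted the cassette about 0.13 rad and felt for the seat floor with the toe.
- I slid the tongue under the lip and pushed the bar in. The force (8 to 8.6 N) and the position put the push at about 8.5 to 9 mm.
- I swung the rear end down with no sign of catching on the keeper. The cassette then slid back about 4 mm until it met the stop face. I relaxed the forces, opened the fingers and lifted clear.

**Last checks (close-up camera, before handing in):**
- **Flatness:** the body top measured 68.1–68.4 mm at four corners, against 68 mm expected.
- **Position:** the fin stands 10 mm along x from the nominal seat centre, which agrees with the frame shift of about +11 mm that I measured. Across the seat it is within about 1 mm, going by the tool pose just before release.
- **Fit:** the tongue is under the lip and the red keeper overlaps the rear flange. The gripper is clear, and the contact force reads about 0.
- **Forces:** the net force on the tool reached about 11 N at most in the readings taken.

**What disagreed or was not checked:**
- The slide back was 4.2 mm by the tool pose, against the 5.5–6 mm I expected from the push. The final bar position is therefore inferred (about 3–4.5 mm), not read directly.
- Height readings from the tool ran about 0.5 mm low.
- I took no final picture of the other things on the bench, but the arm did not go near any of them.

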